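Right the tipped solvent bottles in the bench spill tray

ROBOT

A 6-joint arm with a two-finger parallel gripper is mounted at the origin on the work surface. World frame = base frame: x ahead of the robot, y to its left, z up, the work surface at z = 0. Lengths are in m, angles in rad, forces in N, time in s.
With the tool pointing down it reaches from about 0.325 to 0.85 m from the base axis. Payload 15.5 kg.
Tool frame: the origin (TCP) lies on the centre line of the jaws, within the pads' length; the fingertips stand tips_ahead ahead of it and the grasp point (between the pads) lies 5 mm behind it (tips_ahead is the distance from the TCP to the fingertips, in m); z points along the fingers, y is the line along which they close (so a half turn about z gives the same grasp; the last joint's range is limited). The gripper opens to 91 mm and grips with 3 to 60 N. Pads are 32 mm wide; open, the fingers measure 118 mm over their backs; the gripper's body (76 mm by 178 mm) begins 60 mm behind the grasp point.
Start: joints at [-1.288, 0.494, 1.345, -0, 1.302, -0.096], TCP at [0.231, -0.581, 0.228] pointing down, gripper open.
Joint ranges: [-2.91, 2.91], [-0.82, 2.16], [0.22, 2.67], [-1.22, 4.37], [0.12, 2.79], [-3.08, 3.08]. Speed limits (rad/s): [1.89, 1.89, 2.57, 3.01, 3.01, 3.01].

INTERFACE

Orientations are given as [roll, pitch, yaw] about the fixed x, y, z axes, in that order (R = Rz(yaw) Ry(pitch) Rx(roll)).
In Python, from workcell import * gives the robot as it stands.
- The arm moves only by the tool apply_moves, never from a script. Its argument "plan" is a list that holds one entry, the list of rows, each a list of 6 numbers: the shift along the world's x, y, z scaled (see below), then the turn, a rotation vector about the world's x, y, z scaled (see below). A call has 1 to 12 rows; each row shifts and turns the commanded pose from where the row before left it; what a row does not reach is not made up. The controller multiplies each number of a shift by 2.5 cm and each number of a turn by 10 degrees. A row lasts 1/8 s, in which the tool goes at most 62.5 mm and 10.7 degrees, less where a joint would pass 70% of its speed; a pose out of reach is approached as far as the arm can. A call with a number of a shift or a turn outside -1 to 1 is refused whole. A call with a gripper value outside its range is refused whole. "grip" is the opening, from -1 (shut) to 1 (fully open), set as the call begins (left out, the last holds). The fingers move at their own pace and stop on an object; "squeeze" is the grip in N (left out, the last holds). Time passes only in rows, so rows that do not move let the fingers close. It gives the time, the measured TCP pose, the force, the opening and the grip force at its end, in the units of the state.
- observe(): the state, without advancing time (a new reading comes with each control period).
- read_camera(name): name is "side" or "top" or "wrist"; returns the picture (480x640x3 uint8, blue, green, red); there is no depth.
- camera_model(name): a dict with "intrinsics" (3x3 intrinsics, pixels), "position" and "attitude" of the camera in the world. Camera axes: x right, y down, z forward; pixel columns grow to the right and rows downward; lengths in m; the calibration is good to about 2 mm. A picture is of the moment at which its call begins: read the wrist's pose just before it. camera_model takes no time and is no camera call; for the wrist camera it gives the pose at the moment of the call.
- close_job(): hands the job in; it is judged then, once.
The state is a dict: "t": time; "joint_positions": joint angles; "joint_vel": joint speeds; "joint_efforts": joint torques, N m; "eef_pos": TCP position; "tool_rot": TCP orientation; "ft_force": force on the tool from outside, world axes, zero at the start; "torque": the same for the moment, N m; "width": finger opening in m; "finger_force": force on a finger pad.
Only numpy, scipy, OpenCV 4.12 (cv2) and the standard library are available. Lean on these libraries where they do the work, as an engineer would, in place of code of your own. Each camera call takes 0.05 s, during which the arm holds its last target. There are 200 camera calls.

TASK

Two bottles of the row in the steel spill tray have been knocked over: the tall square bottle lies on the blue mat and the short round bottle lies in the tray. Stand both upright in the tray between the pump dispenser and the flux jar, the square bottle next to the dispenser and the round bottle next to the jar, so that all four stand in one evenly spaced row along the middle of the tray. Set the bottles down gently and leave everything else where it is.

Things in the scene. Friction and masses are not known exactly. Their poses are not given: they have to be found in the camera images.
- square_bottle: White plastic bottle of square section, 50 x 50 mm, 150 mm tall in all: straight body to 118 mm above its base, then shoulder and a round 30 mm screw cap; about 0.24 kg, balance point 63 mm from the base. Starts lying on one flat face on the mat, cap roughly to the left (+y). Origin: centre of its base; its z axis runs from base to cap, x and y are square to its sides.
- round_bottle: White plastic round bottle with a paper band, 58 mm diameter, 100 mm tall in all: straight body to 70 mm above its base, then shoulder and a 42 mm screw cap; about 0.20 kg, balance point 41 mm from the base. Starts lying on its side on the tray floor along the row, cap roughly to the right (-y). Origin: centre of its base; its z axis runs from base to cap.
- pump: Push-down alcohol dispenser: white round 62 mm jar, 76 mm high, with a collar and a steel dish on top, 108 mm tall in all. Stands in the tray near one end (either end). Origin: centre of its base; z up.
- jar: Low amber flux jar with a black 62 mm lid, 56 mm tall. Stands in the tray near the other end. Origin: centre of its base; z up.
- tray: Fixed shallow steel spill tray, the lane for the bottles: 100 mm wide, 460 mm long, floor 3 mm thick, rim 13 mm high and 4 mm thick all round (92 x 452 mm inside). Origin: centre of its underside, on the bench top (z = 0); its y axis runs along the row (roughly left-right), x across it, z up.
- phone: Smartphone lying on the mat to the left, 72 x 150 x 8 mm, to be left alone. Origin: centre of its underside; y along its length. The mat is fixed, 3 mm thick.
- parts_box: Open compartment box lying on the mat to the right, 75 x 110 x 24 mm, to be left alone. Origin: centre of its underside; y along its length.
- screwdriver: Small precision screwdriver lying on the mat beyond the phone (further left), 135 mm long and 12 mm thick, to be left alone. Origin: middle of its underside; x along its length.

How it is judged:
By the outcome, as a careful person would: the job done as asked, in the order asked, and still so for the second after the job is handed in, with the robot touching nothing.
It also fails if it takes over 67 s, if anything falls off the work surface, if the arm or the gripper's body presses on something with over 40 N, if the wrist force passes 120 N, or if a joint passes its speed limit or range.

## Working session

There is one attempt and no reset: what is moved stays moved. The work goes in short steps, Python scripts to look and compute and a tool call to move; the robot and the scene stay as the last step left them, time stands still between calls to the robot, and variables do not carry over. Pictures are saved under pics/ and viewed, at most 10 in all, crops included, and the job is handed in when it is done.

Besides the shell and the picture viewer there is one more tool, called as name(argument=value, ...), one argument or row to a line, values as JSON. apply_moves: Moves the arm, as the interface text tells. Its arguments: {"type":"object","properties":{"plan":{"type":"array"},"grip":{"type":"number"},"squeeze":{"type":"number"}},"required":["plan"]}

```bash
mkdir -p pics
cat > h.py <<'E'
from workcell import *
import numpy as np, cv2
def ray(cam,u,v):
    K=np.array(cam["intrinsics"]);A=np.array(cam["attitude"])
    if A.shape!=(3,3):
        from scipy.spatial.transform import Rotation as R
        A=R.from_euler('xyz',A).as_matrix() if A.size==3 else None
    d=A@np.linalg.solve(K,[u,v,1.]);return np.array(cam["position"]),d
def at(cam,u,v,z):
    p,d=ray(cam,u,v);return p+d*(z-p[2])/d[2]
E
python3 - <<'E'
from h import *
for n in("top","side"):
    c=camera_model(n);print(n,c);cv2.imwrite(f"pics/{n}0.png",read_camera(n))
print(observe())
E
```

```text
top {'intrinsics': array([[507.61681825,   0.        , 324.7757927 ],
       [  0.        , 507.61681825, 237.19955494],
       [  0.        ,   0.        ,   1.        ]]), 'position': array([0.40630596, 0.03813829, 1.20505271]), 'attitude': array([-3.00121877, -0.01055766, -1.56545522])}
side {'intrinsics': array([[509.41197537,   0.        , 315.13185724],
       [  0.        , 509.41197537, 235.60835174],
       [  0.        ,   0.        ,   1.        ]]), 'position': array([0.21210625, 0.80639963, 0.75013766]), 'attitude': array([-2.25572843,  0.01723256, -2.74918595])}
{'t': 0.1, 'joint_positions': array([-1.28848022e+00,  4.94125313e-01,  1.34607793e+00, -2.76000992e-05,
        1.30249958e+00, -9.54632662e-02]), 'joint_vel': array([-0.00154869, -0.00080451, -0.00155344, -0.00054937, -0.00036195,
       -0.00049717]), 'joint_efforts': array([ 2.85298680e-03, -8.80243635e+01, -3.82544839e+01,  7.06431060e-02,
        4.82345838e-02, -2.70502085e-05]), 'eef_pos': array([ 0.23045837, -0.58060057,  0.22739226]), 'tool_rot': array([-3.14048500e+00, -7.93364169e-05,  3.77786657e-01]), 'ft_force': array([ 0.28485984, -0.45681485, -0.68883102]), 'torque': array([ 0.00635365, -0.02175754,  0.01619555]), 'finger_force': 0.0, 'width': 0.09096712803462732}
```

View pics/top0.png

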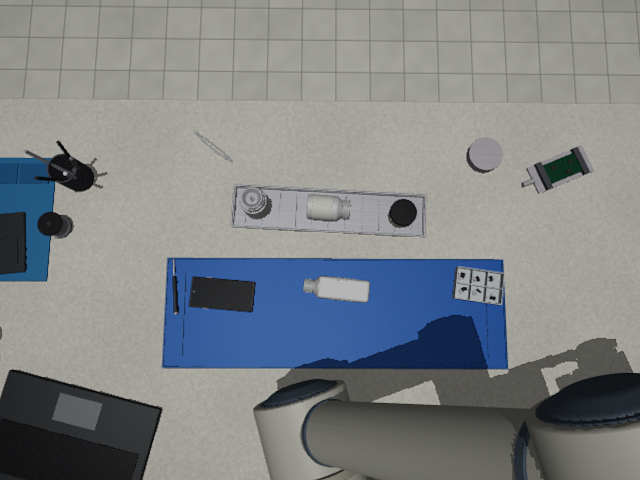

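View pics/side0.png

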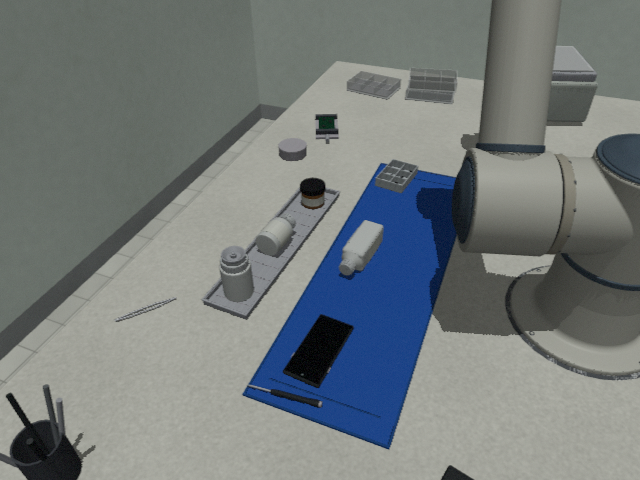

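The top view shows the pump at the left tray end (255,203), the round bottle lying in the tray (328,208) and the jar at the right end (403,212). The square bottle lies on the mat (337,288), cap to the left. I'll zoom in for accurate pixel positions.

Run:
```python
from h import *
im=read_camera("top");cv2.imwrite("pics/crop1.png",cv2.resize(im[178:308,226:434],None,fx=3.8,fy=3.8,interpolation=cv2.INTER_CUBIC))
```

```text
(no output)
```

View pics/crop1.png

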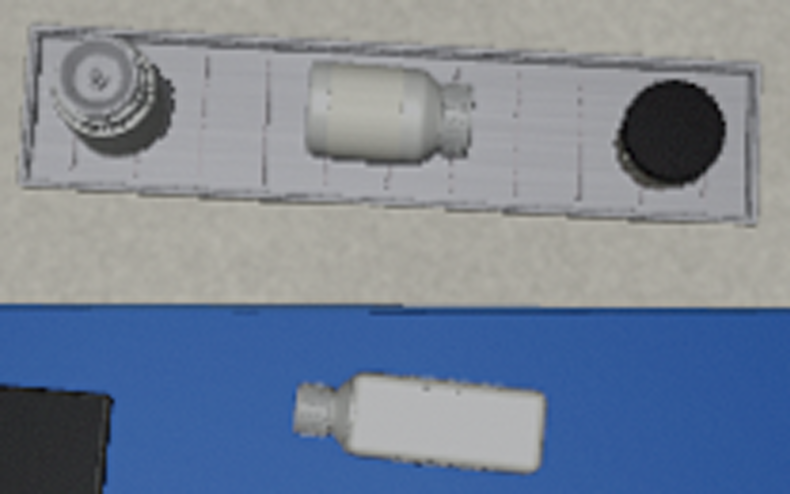

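Run:
```python
from h import *
c=camera_model("top")
P=lambda u,v,z:at(c,u/3.8+226-.4,v/3.8+178-.4,z)
for n,u,v,z in [("TL",34,25,.013),("TR",762,65,.013),("BR",755,224,.013),("BL",22,186,.013),("pump",98,77,.108),("jar",672,132,.056),("rb_base",308,109,.032),("rb_cap",471,119,.032),("rb_t",370,65,.032),("rb_b",370,162,.032),("sq_b1",546,391,.053),("sq_b2",538,471,.053),("sq_s1",362,374,.053),("sq_s2",352,456,.053),("sq_cap",296,408,.028)]:
    print(n,P(u,v,z).round(4))
T=[P(34,25,.013),P(762,65,.013),P(755,224,.013),P(22,186,.013)]
C=np.mean(T,0);print("C",C,"L",np.linalg.norm(T[0]-T[1]),np.linalg.norm(T[3]-T[2]),np.linalg.norm(T[0]-T[3]))
d=(T[0]+T[3]-T[1]-T[2]);d/=np.linalg.norm(d);print("yaw",np.arctan2(-d[0],d[1]))
for n in[(98,77,.108),(672,132,.056)]:
    q=P(*n)-C;print(q[:2]@d[:2],q[:2]@[d[1],-d[0]])
```

```text
TL [0.702  0.2439 0.013 ]
TR [ 0.6797 -0.2168  0.013 ]
BR [ 0.578  -0.2101  0.013 ]
BL [0.5988 0.2483 0.013 ]
pump [0.6478 0.1896 0.108 ]
jar [ 0.6279 -0.1519  0.056 ]
rb_base [0.6453 0.0697 0.032 ]
rb_cap [ 0.6398 -0.0313  0.032 ]
rb_t [0.6735 0.0314 0.032 ]
rb_b [0.6123 0.0311 0.032 ]
sq_b1 [ 0.4707 -0.0746  0.053 ]
sq_b2 [ 0.4234 -0.0695  0.053 ]
sq_s1 [0.4802 0.0352 0.053 ]
sq_s2 [0.4316 0.0409 0.053 ]
sq_cap [0.4609 0.0752 0.028 ]
C [0.63964034 0.01634077 0.013     ] L 0.46126663393856016 0.4588831778670777 0.10324157494892487
yaw -0.04688419618771991
0.17341623255741176 5.6320114769861423e-05
-0.16862567162559663 -0.0038743959945599553
```

The layout checks out: tray 461 x 103 mm, round bottle 101 mm long, square bottle 148 mm long. Next I'll look for tips_ahead and the wrist camera's position relative to the tool.

apply_moves(
  plan=[
    [[0, 1, 0.5, 0, 0, 0], [0.5, 1, 0.5, 0, 0, 0.6], [0.5, 1, 0, 0, 0, 0.6], [0.5, 1, 0, 0, 0, 0.6], [0.5, 1, 0, 0, 0, 0.6], [0.5, 1, 0, 0, 0, 0.6], [0.5, 1, 0, 0, 0, 0.6], [0.5, 1, 0, 0, 0, 0.6], [0.5, 1, 0, 0, 0, 0.6], [0.5, 1, 0, 0, 0, 0.6], [0.5, 1, 0, 0, 0, 0.6], [0.5, 1, 0, 0, 0, 0.6]],
  ],
)

```text
t: 1.7
eef_pos: [0.3683, -0.2801, 0.2529]
tool_rot: [-3.142, -0.0, 1.533]
ft_force: [0.8, -0.1, -0.3]
width: 0.0908
finger_force: 0.0
```

```bash
cat >> h.py <<'E'
from scipy.spatial.transform import Rotation as R
D=np.array([.0469,.9989,0]);C0=np.array([.6396,.0163,0])
def go(pos,rot):
    "pos target, rot target: shift in units, turn rotvec in units of 10deg"
    s=observe();r=(rot*R.from_euler('xyz',s['tool_rot']).inv()).as_rotvec(degrees=True)/10
    print("shift units",((np.array(pos)-s['eef_pos'])/.025).round(2),"turn",r.round(2),"j",s['joint_positions'].round(2))
def tool(d,tilt):
    "jaw axis square to d; tilted by tilt deg about the jaw axis"
    e=np.array([d[1],-d[0],0]);return R.from_rotvec(e*np.radians(tilt))*R.from_euler('xyz',[np.pi,0,np.arctan2(d[1],d[0])])
def tcp(g,rot): return np.array(g)+.005*rot.apply([0,0,1])
E
python3 - <<'E'
from h import *
print("tips",tips_ahead)
rb=np.array([.6453,.0697,.032])-D*.045+[0,0,.013]
rot=tool(D,55);print(rot.as_matrix().round(2));p=tcp(rb,rot);print(p)
a=tips_ahead+.005;print("lowest",rb[2]-a*np.cos(np.radians(55))-.016*np.sin(np.radians(55)))
go(p+[0,0,.12],rot);go(p+[0,0,.12],tool(D,0))
E
```

```text
tips 0.014
[[ 0.03  1.    0.04]
 [ 0.57 -0.05  0.82]
 [ 0.82  0.   -0.57]]
[0.64338159 0.02884075 0.04213212]
lowest 0.02099561500070625
shift units [11.   12.36 -3.63] turn [ 5.49 -0.23 -0.05] j [-0.78  0.24  1.69 -0.    1.21 -0.74]
shift units [11.   12.36 -3.63] turn [-0.   -0.   -0.05] j [-0.78  0.24  1.69 -0.    1.21 -0.74]
```

apply_moves(
  plan=[
    [[0.9, 1, 0, 0.45, -0.02, 0], [0.9, 1, 0, 0.45, -0.02, 0], [0.9, 1, 0, 0.45, -0.02, 0], [0.9, 1, 0, 0.45, -0.02, 0], [0.9, 1, 0, 0.45, -0.02, 0], [0.9, 1, -0.2, 0.45, -0.02, 0], [0.9, 1, -0.2, 0.45, -0.02, 0], [0.9, 1, -0.2, 0.45, -0.02, 0], [0.9, 1, -0.2, 0.45, -0.02, 0], [0.9, 1, -0.2, 0.45, -0.02, 0], [0.9, 1, -0.2, 0.45, -0.02, 0], [0.9, 1, -0.2, 0.45, -0.02, 0]],
  ],
)

```text
t: 3.2
eef_pos: [0.6388, 0.0197, 0.2176]
tool_rot: [3.137, -0.946, 1.532]
ft_force: [-0.9, -0.1, -0.9]
width: 0.0913
finger_force: 0.0
```

Run:
```python
from h import *
rb=np.array([.6453,.0697,.032])-D*.045+[0,0,.009]
rot=tool(D,55);p=tcp(rb,rot)
go(p+[0,0,.1],rot);c=camera_model("wrist")
cv2.imwrite("pics/w1.png",read_camera("wrist"))
```

```text
shift units [ 0.18  0.36 -3.18] turn [ 0.08  0.01 -0.02] j [-0.47  0.72  1.35  0.83  1.58 -0.65]
```

View pics/w1.png

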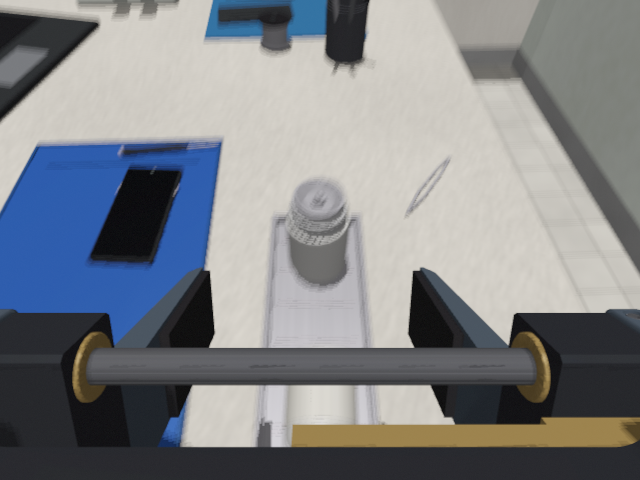

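The wrist view shows the bottle (about 285–355, 430) centred between the fingers and on the tray's line, with the pump upright beyond it at (318,235). I'll descend now.

apply_moves(
  plan=[
    [[0.18, 0.36, -0.7, 0.08, 0, 0], [0, 0, -0.9, 0, 0, 0], [0, 0, -0.9, 0, 0, 0], [0, 0, -0.9, 0, 0, 0], [0, 0, -0.9, 0, 0, 0], [0, 0, -0.9, 0, 0, 0], [0, 0, -0.8, 0, 0, 0], [0, 0, -0.6, 0, 0, 0], [0, 0, -0.4, 0, 0, 0], [0, 0, -0.2, 0, 0, 0], [0, 0, 0, 0, 0, 0]],
  ],
  grip=0.7,
)

```text
t: 4.62
eef_pos: [0.6426, 0.028, 0.038]
tool_rot: [3.138, -0.957, 1.531]
ft_force: [-0.3, -0.8, -0.1]
width: 0.0775
finger_force: 0.0
```

Run:
```python
from h import *
rb=np.array([.6453,.0697,.032])-D*.045+[0,0,.009]
rot=tool(D,55);p=tcp(rb,rot)
go(p,rot)
```

```text
shift units [0.03 0.03 0.01] turn [ 0.02  0.01 -0.03] j [-0.46  0.97  1.4   0.86  1.39 -0.87]
```

apply_moves(
  plan=[
    [[0, 0, 0, 0, 0, 0], [0, 0, 0, 0, 0, 0], [0, 0, 0, 0, 0, 0], [0, 0, 0, 0, 0, 0], [0, 0, 0, 0, 0, 0], [0, 0, 0, 0, 0, 0], [0, 0, 0.3, 0, 0, 0], [0, 0, 0.3, 0, 0, 0]],
  ],
  grip=-1,
  squeeze=25,
)

```text
t: 5.62
eef_pos: [0.6424, 0.0281, 0.0531]
tool_rot: [3.139, -0.957, 1.531]
ft_force: [-0.7, -0.6, -2.4]
width: 0.0579
finger_force: 24.8
```

apply_moves(
  plan=[
    [[0, 0, 1, 0, 0, 0], [0, 0, 1, 0, 0, 0], [0, 0, 1, 0, 0, 0], [0, 0, 0.3, -1, 0.05, 0], [0, 0, 0.3, -1, 0.05, 0], [0, 0, 0.3, -1, 0.05, 0], [0, 0, 0, -1, 0.05, 0], [0, 0, 0, -1, 0.05, 0], [0, 0, 0, -1, 0.05, 0], [0, 0, 0, -1, 0.05, 0], [0, 0, 0, -1, 0.05, 0], [0, 0, 0, -1, 0.05, 0]],
  ],
)

```text
t: 7.12
eef_pos: [0.6429, 0.0286, 0.1529]
tool_rot: [-3.138, 0.62, 1.524]
ft_force: [-0.9, -0.5, -3.9]
width: 0.0576
finger_force: 24.8
```

Run:
```python
from h import *
s=observe();rot=tool(D,-35);R0=R.from_euler('xyz',s['tool_rot'])
# bottle in gripper: at pick rot55 grasp=(base + D*-.045 + z .009)
off=lambda Rn:(Rn*tool(D,55).inv()).apply(D*.045-[0,0,.009])  # grasp->base
g=s['eef_pos']-R0.apply([0,0,.005]);print("base now",(g+off(R0)).round(4),"axis",(R0*tool(D,55).inv()).apply(-D).round(3),s['eef_pos'])
tgt=C0-.053*D+[0,0,.003]
go(tgt-off(rot)+rot.apply([0,0,.005]),rot)
im=read_camera("side");cv2.imwrite("pics/s1.png",cv2.resize(im[80:330,180:430],None,fx=2.3,fy=2.3))
```

```text
base now [0.6424 0.0221 0.112 ] axis [0.003 0.009 1.   ] [0.64288214 0.02861531 0.15289432]
shift units [-0.22 -2.37 -4.36] turn [ 0.05 -0.02  0.01] j [ 0.25  0.72  1.3  -0.6   1.36  0.5 ]
```

View pics/s1.png

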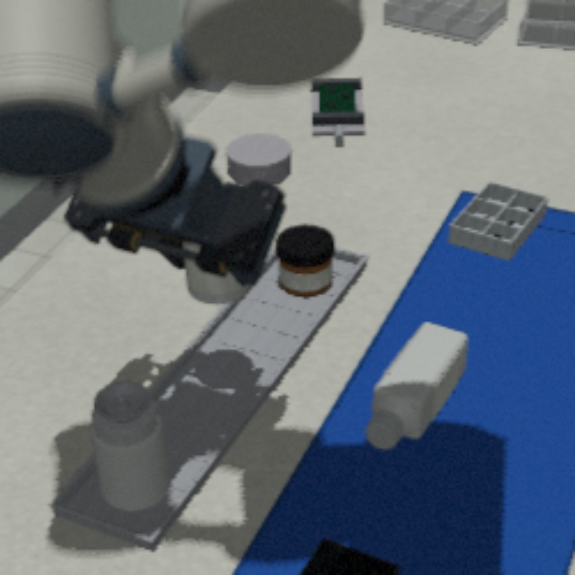

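The bottle hangs upright in the gripper, with its base visible at crop (212,285). I'll move over the slot and lower it, slowing near the floor.

apply_moves(
  plan=[
    [[-0.1, -0.8, 0, 0.05, -0.02, 0], [-0.1, -0.8, 0, 0, 0, 0], [0, -0.77, 0, 0, 0, 0], [0, 0, -0.7, 0, 0, 0], [0, 0, -0.9, 0, 0, 0], [0, 0, -0.9, 0, 0, 0], [0, 0, -0.8, 0, 0, 0], [0, 0, -0.5, 0, 0, 0], [0, 0, -0.3, 0, 0, 0], [0, 0, 0, 0, 0, 0]],
  ],
)

```text
t: 8.43
eef_pos: [0.6375, -0.0311, 0.0477]
tool_rot: [-3.136, 0.607, 1.526]
ft_force: [0.6, 0.2, -2.1]
width: 0.0578
finger_force: 24.8
```

apply_moves(
  plan=[
    [[0, 0, -0.06, 0, 0, 0], [0, 0, -0.06, 0, 0, 0], [0, 0, 0, 0, 0, 0]],
  ],
)

```text
t: 8.8
eef_pos: [0.6376, -0.0312, 0.0451]
tool_rot: [-3.137, 0.606, 1.526]
ft_force: [0.5, 0.3, -2.9]
width: 0.0576
finger_force: 24.8
```

apply_moves(
  plan=[
    [[0, 0, -0.03, 0, 0, 0], [0, 0, 0, 0, 0, 0]],
  ],
)

```text
t: 9.05
eef_pos: [0.6375, -0.0312, 0.0442]
tool_rot: [-3.136, 0.606, 1.526]
ft_force: [0.0, -0.2, -1.6]
width: 0.0577
finger_force: 24.8
```

apply_moves(
  plan=[
    [[0, 0, -0.03, 0, 0, 0], [0, 0, 0, 0, 0, 0]],
  ],
)

```text
t: 9.3
eef_pos: [0.6376, -0.0312, 0.0437]
tool_rot: [-3.136, 0.607, 1.526]
ft_force: [-0.8, 1.4, 1.2]
width: 0.0575
finger_force: 24.8
```

apply_moves(
  plan=[
    [[0, 0, -0.02, 0, 0, 0], [0, 0, 0, 0, 0, 0]],
  ],
)

```text
t: 9.55
eef_pos: [0.6377, -0.0312, 0.0436]
tool_rot: [-3.137, 0.607, 1.526]
ft_force: [-2.2, 1.5, 8.5]
width: 0.0578
finger_force: 24.7
```

apply_moves(
  plan=[
    [[0, 0, 0, 0, 0, 0], [0, 0, 0, 0, 0, 0], [0, 0, 0, 0, 0, 0], [0, 0.1, 0.14, 0, 0, 0], [0, 0.2, 0.3, 0, 0, 0], [0, 0.3, 0.5, 0, 0, 0], [0, 0.4, 0.7, 0, 0, 0], [0, 0.4, 0.9, 0, 0, 0], [0, 0.4, 0.9, 0, 0, 0], [0, 0.2, 0.9, 0, 0, 0], [0, 0, 0.9, 0, 0, 0], [0, 0, 0.9, 0, 0, 0]],
  ],
  grip=0.7,
)

```text
t: 11.05
eef_pos: [0.6375, 0.019, 0.1982]
tool_rot: [-3.137, 0.606, 1.526]
ft_force: [0.2, 0.4, -0.1]
width: 0.0775
finger_force: 0.0
```

```bash
cat >> h.py <<'E'
ds=np.array([.094,.9956,0]);sb=np.array([.4475,-.0720,.028])
def sqpick(t=-45):
    rot=tool(ds,t);return tcp(sb+ds*.085+[0,0,.006],rot),rot
E
python3 - <<'E'
from h import *
p,rot=sqpick();print(p);go(p+[0,0,.11],rot)
E
```

```text
[0.45515766 0.00910604 0.03046454]
shift units [-7.29 -0.39 -2.31] turn [-1.03  0.05 -0.26] j [ 0.23  0.66  1.29 -0.59  1.41  0.44]
```

apply_moves(
  plan=[
    [[-0.9, -0.05, 0, -0.1, 0, -0.03], [-0.9, -0.05, 0, -0.1, 0, -0.03], [-0.9, -0.05, 0, -0.1, 0, -0.03], [-0.9, -0.05, 0, -0.1, 0, -0.03], [-0.9, -0.05, -0.3, -0.1, 0.01, -0.03], [-0.9, -0.05, -0.5, -0.1, 0.01, -0.03], [-0.9, -0.05, -0.5, -0.1, 0.01, -0.03], [-0.9, -0.04, -0.5, -0.1, 0.01, -0.03], [-0.09, 0, -0.5, -0.2, 0.01, -0.02], [0, 0, 0, 0, 0, 0]],
  ],
)

```text
t: 12.3
eef_pos: [0.4552, 0.0091, 0.1388]
tool_rot: [-3.139, 0.782, 1.479]
ft_force: [1.4, 0.3, 0.7]
width: 0.0775
finger_force: 0.0
```

Run:
```python
from h import *
p,rot=sqpick();go(p,rot)
cv2.imwrite("pics/w2.png",read_camera("wrist"));im=read_camera("side");cv2.imwrite("pics/s2.png",cv2.resize(im[120:370,180:430],None,fx=2.3,fy=2.3))
cv2.imwrite("pics/both.png",np.hstack([cv2.resize(cv2.imread("pics/w2.png"),(400,300)),cv2.resize(im[100:400,150:550],(400,300))]))
```

```text
shift units [-0.   -0.   -4.34] turn [-0.02 -0.01 -0.01] j [ 0.37  0.63  1.74 -0.72  1.27  0.86]
```

View pics/both.png

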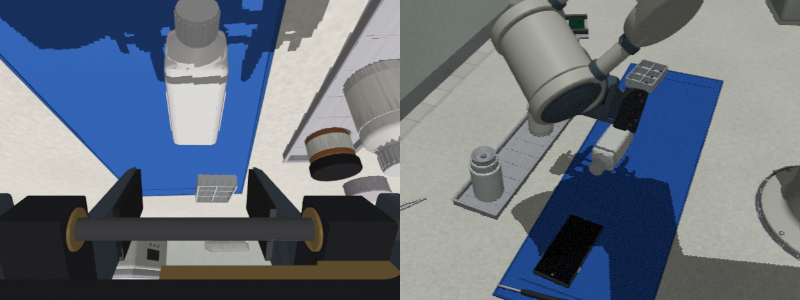

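In the wrist view (inverted), the square bottle at (197,100) is centred between the fingers and the round bottle at (375,100) stands upright. I'll descend and grasp.

apply_moves(
  plan=[
    [[0, 0, -0.8, 0, 0, 0], [0, 0, -0.9, 0, 0, 0], [0, 0, -0.9, 0, 0, 0], [0, 0, -0.8, 0, 0, 0], [0, 0, -0.5, 0, 0, 0], [0, 0, -0.3, 0, 0, 0], [0, 0, -0.14, 0, 0, 0], [0, 0, 0, 0, 0, 0]],
  ],
)

```text
t: 13.4
eef_pos: [0.4554, 0.0091, 0.0306]
tool_rot: [-3.142, 0.781, 1.477]
ft_force: [0.9, -0.9, 0.6]
width: 0.0776
finger_force: 0.0
```

apply_moves(
  plan=[
    [[0, 0, 0, 0, 0, 0], [0, 0, 0, 0, 0, 0], [0, 0, 0, 0, 0, 0], [0, 0, 0, 0, 0, 0], [0, 0, 0, 0, 0, 0], [0, 0, 0, 0, 0, 0], [0, 0, 0.3, 0, 0, 0], [0, 0, 0.3, 0, 0, 0]],
  ],
  grip=-1,
  squeeze=25,
)

```text
t: 14.4
eef_pos: [0.4552, 0.0091, 0.0458]
tool_rot: [-3.141, 0.781, 1.478]
ft_force: [-0.1, -0.1, -2.7]
width: 0.05
finger_force: 25.0
```

apply_moves(
  plan=[
    [[0, 0, 0.8, 0, 0, 0], [0, 0, 1, 0, 0, 0], [0, 0, 1, 0, 0, 0], [0, 0.2, 1, 1, -0.09, 0], [0, 0.3, 0.8, 1, -0.09, 0], [0, 0.3, 0.8, 1, -0.09, 0], [0, 0.3, 0.6, 1, -0.09, 0], [0, 0.3, 0.3, 1, -0.09, 0], [0, 0.3, 0, 1, -0.09, 0], [0, 0.3, 0, 1, -0.09, 0], [0, 0.3, 0, 1, -0.09, 0], [0, 0.3, 0, 1, -0.09, 0]],
  ],
)

```text
t: 15.9
eef_pos: [0.4557, 0.0739, 0.2048]
tool_rot: [3.139, -0.801, 1.483]
ft_force: [-0.1, -0.4, -4.2]
width: 0.0499
finger_force: 25.0
```

```bash
cat >> h.py <<'E'
def sqplace(sp=.060,lift=0,lat=0):
    s=observe();R0=R.from_euler('xyz',s['tool_rot']);P=tool(ds,-45)
    off=lambda Rn:(Rn*P.inv()).apply(-ds*.085-[0,0,.006])
    g=s['eef_pos']-R0.apply([0,0,.005]);print("base now",(g+off(R0)).round(4),"axis",(R0*P.inv()).apply(ds).round(3))
    rot=tool(D,45);tgt=C0+sp*D+[lat,0,.003+lift]
    go(tgt-off(rot)+rot.apply([0,0,.005]),rot)
E
python3 - <<'E'
from h import *
sqplace()
im=read_camera("side");cv2.imwrite("pics/s3.png",cv2.resize(im[80:330,180:480],None,fx=2.3,fy=2.3))
cv2.imwrite("pics/t3.png",read_camera("top"))
E
```

```text
base now [0.4562 0.0776 0.1234] axis [-0.003 -0.016  1.   ]
shift units [ 7.46 -0.01 -4.81] turn [-0.09  0.02  0.24] j [-0.5   0.46  1.87  0.76  1.29 -0.81]
```

View pics/s3.png

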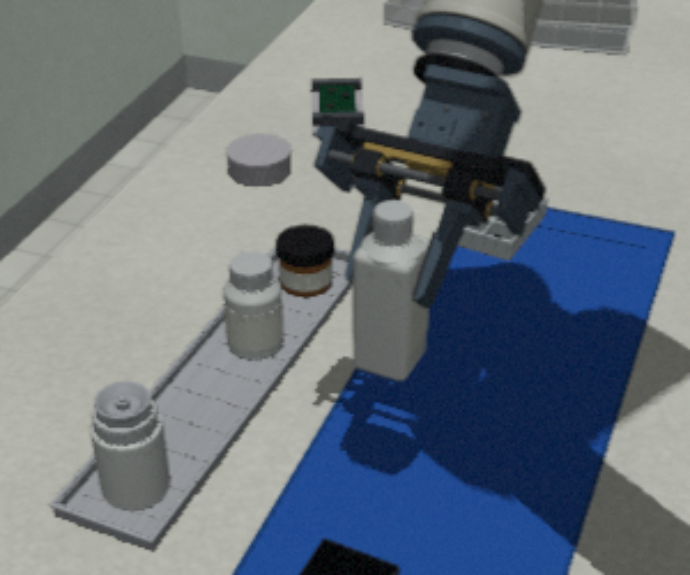

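Both bottles are upright: the round one stands in the tray at crop (253,310) and the square one hangs straight in the gripper. Before placing the square bottle I'll check the round bottle's position from the top.

Run:
```python
from h import *
im=cv2.imread("pics/t3.png");cv2.imwrite("pics/t3c.png",cv2.resize(im[178:308,226:434],None,fx=3.8,fy=3.8,interpolation=cv2.INTER_CUBIC))
```

```text
(no output)
```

View pics/t3c.png

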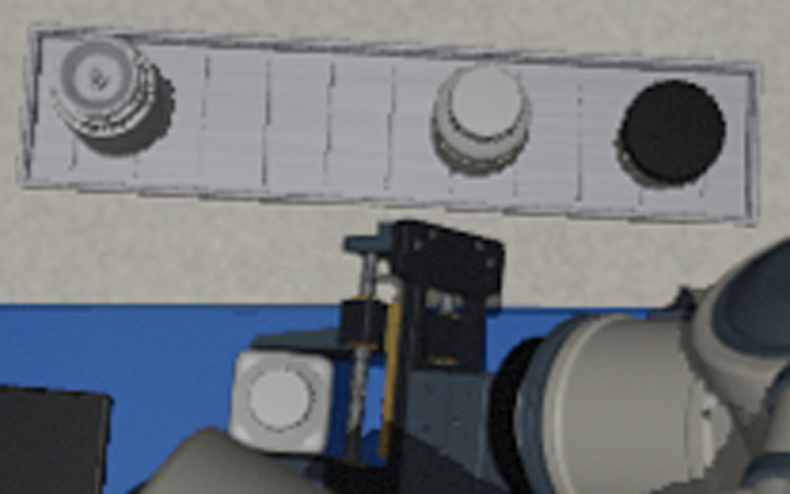

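Run:
```python
from h import *
c=camera_model("top")
for n,u,v,z in [("round",486,102,.103),("pump",98,77,.111),("jar",672,132,.059)]:
    q=at(c,u/3.8+225.6,v/3.8+177.6,z);print(n,q.round(4),((q-C0)@D).round(4),((q-C0)@[D[1],-D[0],0]).round(4))
```

```text
round [ 0.6358 -0.0359  0.103 ] -0.0523 -0.0014
pump [0.6472 0.1891 0.111 ] 0.173 -0.0006
jar [ 0.6273 -0.1514  0.059 ] -0.1681 -0.0044
```

apply_moves(
  plan=[
    [[0.8, 0, 0, -0.01, 0, 0.03], [0.9, 0, 0, -0.01, 0, 0.03], [0.9, 0, 0, -0.01, 0, 0.03], [0.9, 0, 0, -0.01, 0, 0.03], [0.9, 0, 0, -0.01, 0, 0.03], [0.9, 0, 0, -0.01, 0, 0.03], [0.9, 0, 0, -0.01, 0, 0.03], [0.8, 0, -0.3, -0.01, 0, 0.03], [0.46, 0, -0.7, -0.01, 0, 0], [0, 0, -0.8, 0, 0, 0], [0, 0, -0.8, 0, 0, 0], [0, 0, 0, 0, 0, 0]],
  ],
)

```text
t: 17.5
eef_pos: [0.6404, 0.0743, 0.136]
tool_rot: [-3.132, -0.781, 1.517]
ft_force: [0.5, 0.0, -2.6]
width: 0.0502
finger_force: 25.0
```

Run:
```python
from h import *
sqplace()
```

```text
base now [0.64   0.0764 0.0545] axis [0.007 0.004 1.   ]
shift units [ 0.08 -0.02 -2.06] turn [ 0.02 -0.04  0.  ] j [-0.35  0.74  1.45  0.76  1.33 -0.63]
```

apply_moves(
  plan=[
    [[0.05, -0.02, -0.4, 0.02, -0.04, 0], [0, 0, -0.6, 0, 0, 0], [0, 0, -0.5, 0, 0, 0], [0, 0, -0.3, 0, 0, 0], [0, 0, -0.1, 0, 0, 0], [0, 0, -0.04, 0, 0, 0], [0, 0, 0, 0, 0, 0]],
  ],
)

```text
t: 18.38
eef_pos: [0.6432, 0.0736, 0.0897]
tool_rot: [3.135, -0.784, 1.528]
ft_force: [-0.0, -0.6, -2.2]
width: 0.0499
finger_force: 25.0
```

apply_moves(
  plan=[
    [[0, 0, -0.06, 0, 0, 0], [0, 0, 0, 0, 0, 0]],
  ],
)

```text
t: 18.62
eef_pos: [0.643, 0.0736, 0.088]
tool_rot: [3.136, -0.784, 1.527]
ft_force: [-0.6, -0.7, -3.0]
width: 0.0498
finger_force: 25.0
```

apply_moves(
  plan=[
    [[0, 0, -0.04, 0, 0, 0], [0, 0, 0, 0, 0, 0]],
  ],
)

```text
t: 18.88
eef_pos: [0.6431, 0.0735, 0.0878]
tool_rot: [3.135, -0.785, 1.528]
ft_force: [-3.2, -4.2, 9.6]
width: 0.05
finger_force: 25.0
```

Run:
```python
from h import *
sqplace()
im=read_camera("side");cv2.imwrite("pics/s4.png",cv2.resize(im[170:340,180:400],None,fx=3.4,fy=3.4,interpolation=cv2.INTER_CUBIC))
```

```text
base now [0.6436 0.0759 0.0063] axis [-0.005  0.001  1.   ]
shift units [-0.03  0.01 -0.13] turn [0.   0.03 0.  ] j [-0.35  0.81  1.46  0.79  1.26 -0.71]
```

View pics/s4.png

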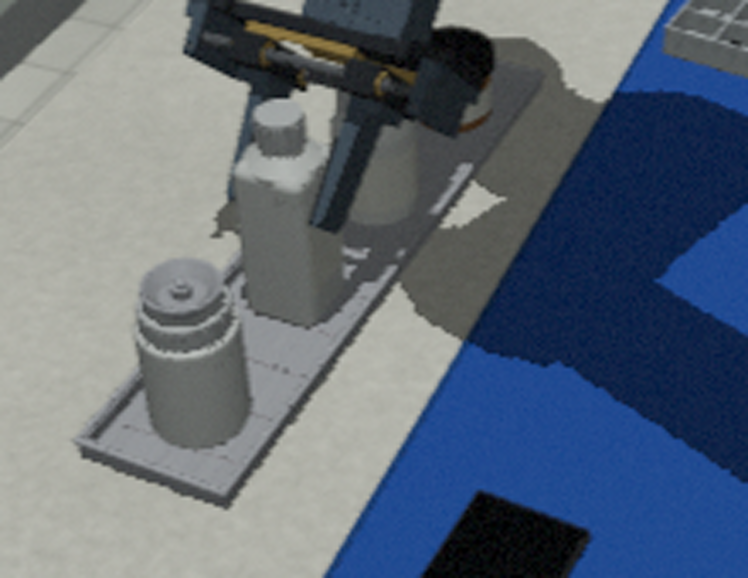

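It stands squarely on the tray floor, base at crop (290,305), clear of the rim. I'll release it and retreat.

apply_moves(
  plan=[
    [[0, 0, 0.02, 0, 0, 0], [0, 0, 0, 0, 0, 0], [0, 0, 0, 0, 0, 0], [0, 0, 0, 0, 0, 0], [0, 0, 0.2, 0, 0, 0], [0, -0.1, 0.4, 0, 0, 0], [0, -0.2, 0.6, 0, 0, 0], [0, -0.2, 0.9, 0, 0, 0], [0, -0.2, 0.9, 0, 0, 0], [0, -0.2, 0.9, 0, 0, 0], [0, 0, 0.9, 0, 0, 0], [0, 0, 0.9, 0, 0, 0]],
  ],
  grip=0.7,
)

```text
t: 20.42
eef_pos: [0.643, 0.0511, 0.2316]
tool_rot: [3.136, -0.784, 1.527]
ft_force: [-0.7, -0.4, 0.3]
width: 0.0773
finger_force: 0.0
```

apply_moves(
  plan=[
    [[-0.9, -0.3, 0.3, -0.5, 0, 0], [-0.9, -0.5, 0, -0.5, 0, 0], [-0.9, -0.5, 0, -0.5, 0, 0], [-0.9, -0.8, 0, -0.5, 0, 0], [-0.9, -0.8, 0, -0.5, 0, 0], [-0.9, -0.8, 0, -0.5, 0, 0], [-0.5, -0.9, 0, -0.5, 0, 0], [-0.5, -0.9, 0, -0.5, 0, 0], [0, -0.9, 0, 0, 0, 0], [0, -0.9, 0, 0, 0, 0], [0, 0, 0, 0, 0, 0]],
  ],
)

```text
t: 21.8
eef_pos: [0.4832, -0.1322, 0.238]
tool_rot: [3.107, -0.086, 1.538]
ft_force: [-0.1, 0.0, -0.5]
width: 0.0774
finger_force: 0.0
```

Run:
```python
from h import *
im=read_camera("top");a=cv2.resize(im[178:308,226:434],None,fx=3.8,fy=3.8,interpolation=cv2.INTER_CUBIC)
cv2.imwrite("pics/t5.png",a)
```

```text
(no output)
```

View pics/t5.png

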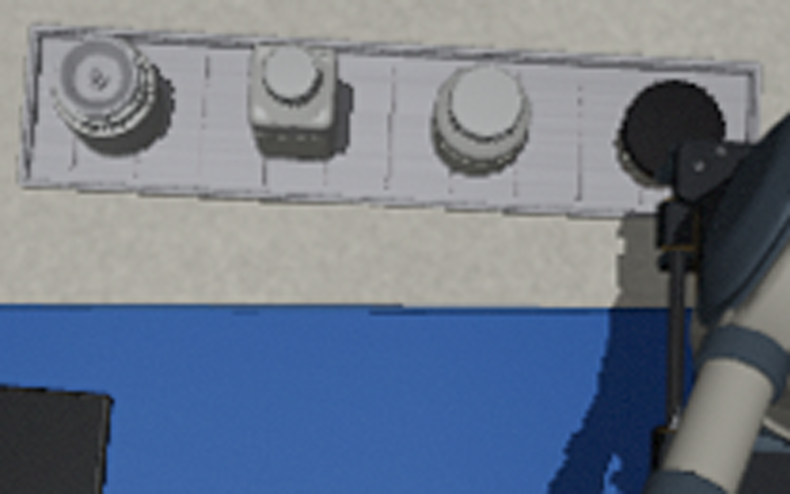

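All four stand in a row: pump (98,77), square cap (291,74), round cap (486,102), jar (672,132). I'll check the spacing numerically.

Run:
```python
from h import *
c=camera_model("top")
for n,u,v,z in [("pump",98,77,.111),("sq",291,74,.153),("round",486,102,.103),("jar",672,132,.059)]:
    q=at(c,u/3.8+225.6,v/3.8+177.6,z);print(n,((q-C0)@D).round(4),((q-C0)@[D[1],-D[0],0]).round(4))
```

```text
pump 0.173 -0.0006
sq 0.0598 -0.002
round -0.0523 -0.0014
jar -0.1681 -0.0044
```

```bash
python3 -c "
from workcell import *
print(close_job())"
```

```text
the job is handed in; nothing more can be done
None
```

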